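Set the bench out for a small melt

ROBOT

A 7-joint arm with a two-finger parallel gripper is mounted at the origin on a cart in front of the work surface, level with it; the furniture and walls round the work are solid. World frame = base frame: x ahead of the robot, y to its left, z up, the work surface at z = 0. Lengths are in m, angles in rad, forces in N, time in s.
With the tool pointing down it reaches from about 0.4 to 0.875 m from the base axis. Payload 19.3 kg.
Tool frame: the origin (TCP) lies on the centre line of the jaws, within the pads' length; the fingertips stand 19 mm ahead of it and the grasp point (between the pads) is the TCP (bot.nose_length is the distance from the TCP to the fingertips, in m); y points along the fingers, z is the direction in which the jaws open and shut, and the axes are right-handed (so a half turn about y gives the same grasp; the last joint's range is limited). The gripper opens to 85 mm and grips with 20 to 120 N. Pads are 22 mm wide; open, the fingers measure 114 mm over their backs; the gripper's body (76 mm by 85 mm) begins 54 mm behind the grasp point. The pads swing forward as they close: fully open they stand 13 mm farther back than shut.
Start: joints at [-1.236, 0.521, -0.036, 1.599, 0.021, 1.021, -0.113], TCP at [0.246, 0.574, 0.215] pointing down, gripper open.
Joint ranges: [-2.91, 2.91], [-0.3, 2.13], [-1.5, 1.42], [0.17, 2.43], [-1.26, 4.41], [0.16, 1.93], [-2.52, 2.52]. Speed limits (rad/s): [1.89, 1.89, 2.39, 2.39, 3.01, 3.01, 3.01].

INTERFACE

Orientations are given as [roll, pitch, yaw] about the fixed x, y, z axes, in that order (R = Rz(yaw) Ry(pitch) Rx(roll)).
In Python, from workcell import observe, cams, workorder, bot gives the robot as it stands. The module is installed in compiled form; this text tells all that it offers.
- The arm moves only by the tool apply_moves, never from a script. Its arguments are lists of equal length, an entry for each row: "jaw": the opening, from -1 (shut) to 1 (fully open), so that 0 is half open; "translation": the shift along the world's x, y, z in m, a list of three; "angular": the turn, a rotation vector about the world's x, y, z in degrees, a list of three. In form: {"jaw": [jaw, ...], "translation": [[x, y, z], ...], "angular": [[ax, ay, az], ...]}. A call has 1 to 5 rows; each row is the pose to reach, as a shift and turn from the pose commanded when the call began; what a row does not reach only later rows make up. A row lasts 1/10 s, in which the tool goes at most 50 mm and 8.59 degrees, less where a joint would pass 70% of its speed; a pose out of reach is approached as far as the arm can. A call with a gripper value outside its range is refused whole. The fingers move at their own pace and stop on an object; "newtons" is the grip in N (left out, the last holds). Time passes only in rows, so rows that repeat a pose let the fingers close. It gives the time, the measured TCP pose, the force and the opening at its end, in the units of the state.
- observe(): the state, without advancing time (a new reading comes with each control period).
- cams.grab_frame(name): name is "scene" or "side" or "wrist"; returns a dict with "pixels" (420x560x3 uint8, red, green, blue), "mtx" (3x3 intrinsics, pixels), "distortion" ([k1, k2, p1, p2, k3] as OpenCV has them; the pictures are not rectified), "R" (3x3) and "t" (3): a world point X has camera coordinates R X + t. Camera axes: x right, y down, z forward; pixel columns grow to the right and rows downward; lengths in m; the calibration is good to about 2 mm. A picture is of the moment at which its call begins. There is no depth.
- workorder.job_done(): hands the job in, once; it reports no verdict.
The state is a dict: "clock": time; "qpos": joint angles; "qd": joint speeds; "joint_efforts": joint torques, N m; "position": TCP position; "tool_rot": TCP orientation; "force": force on the tool from outside, world axes, zero at the start; "moment": the same for the moment, N m; "grip_width": finger opening in m.
Only numpy, scipy, OpenCV 4.12 (cv2) and the standard library are available. Lean on these libraries where they do the work, as an engineer would, in place of code of your own. Each camera call takes 0.05 s, during which the arm holds its last target. There are 200 camera calls.

TASK

Set the bench out for a small melt: take the crucible tongs off the soldering board and lay them on the desk just to its right, along its side with the jaws pointing away from you; stand the clay crucible stand upright in the middle of the far half of the board and set the smaller graphite crucible upright and fully down inside it. Lay the ingot mould flat, troughs up, just inside the near edge of the board, along that edge and centred on it, and stand the blue-capped jar on the desk just to the left of the board, level with the ingot mould. Leave the larger crucible, the brass weight and the round tin where they are.

Things in the scene. Friction and masses are not known exactly. Their poses are not given: they have to be found in the camera images.
- board: off-white ceramic soldering board with small holes, fixed, 160 (x) by 120 (y) by 10 mm; origin at the centre of its underside, z = 0. Its x points away from the robot, y to the left; turned a little. Far half x > 0, near edge x = -80 mm, left edge y = +60, right edge y = -60. At the left of the desk (world y > 0.15 m) a lamp and shelves overhang from 0.4 m up: draw the arm in to come past them
- stand_center (a point): clay crucible stand: loose sand-coloured round tapered cup, open above, outside 60 mm across the rim (the top 6 mm is straight), 46 mm across the foot, 42 mm high, walls and floor 6 mm; inside 48 mm across the mouth, 36 mm at the floor. 0.14 kg nominal. The point is on its axis half-way up (21 mm above its foot); z up along the axis; stands on the desk at the start
- crucible_small_center (a point): smaller of the two dark graphite crucibles: loose tapered cup, 42 mm across the rim (top 10 mm straight), 31 mm across the foot, 62 mm high, walls 4 mm, 0.09 kg. The point is on its axis half-way up (31 mm above its foot); z up. Fully down in the clay stand its foot rests on the stand's floor and its top 26 mm stand above the stand's rim, with 2 to 4 mm of play all round
- crucible_large_center (a point): larger of the two dark graphite crucibles, a bystander, too big for the stand: 56 mm across the rim, 45 mm across the foot, 70 mm high. The point is on its axis half-way up (35 mm above its foot)
- mould_center (a point): ingot mould: loose dark steel block 38 mm (its x) by 90 mm (its y, its length), 22 mm high, with one wide and one narrow trough 12 mm deep in its top. 0.3 kg nominal. The point is at its centre, 11 mm above its underside; z up out of the troughs
- tongs_center (a point): crucible tongs, one rigid loose piece lying flat, on the board at the start: two crossed round steel bars, black handle sleeves, 180 mm long (its x), 42 mm wide, 11 mm high, 0.14 kg. The point is mid-length, 5.5 mm above the underside, midway between the two bars, 30 mm apart over their outsides and nearly parallel there: grip across both. x points to the jaws (rivet 28 mm ahead), z up
- jar_center (a point): loose square milky plastic jar with a blue cap, 46 by 45 mm (sides along its x and y), 64 mm high, cap from 39 mm up, 0.1 kg nominal. The point is on its axis 32 mm above its foot; z up
- weight_center (a point): small turned brass weight with a knob, a loose bystander, 28 mm across, 31 mm high; the point is at its centre, half-way up
- round_tin_center (a point): small round tin with a black lid, a loose bystander, 40 mm across, 23 mm high; the point is at its centre, half-way up
There are look-alikes about, which are no part of the job. What is shaped like the part that bears stand_center but pink is not meant.

How it is judged:
At the end, for the whole second after the job is handed in: At rest, upright/flat: stand within 18 mm of far half's middle; small crucible on its floor, axes within 7 mm; mould 12-46 mm inside near edge, 18 mm of middle line, 11 deg; jar 23-85 mm off left edge, centred 0-65 mm behind near edge; tongs on desk 17-75 mm off right edge, 12 deg, jaws away (x of stand_center in the frame of board between 0.022 and 0.058 m and y of stand_center in the frame of board between -0.018 and 0.018 m and height (world z) of stand_center below 0.035 m and angle between each of stand_center, mould_center, jar_center, tongs_center's own z axis and vertical below 0.08 rad and linear speed of each of stand, crucible_small, mould, jar, tongs below 0.02 m/s and horizontal distance between crucible_small_center and stand_center below 0.007 m and z of crucible_small_center in the frame of stand_center below 0.0195 m and angle between crucible_small_center's own z axis and vertical below 0.1 rad and x of mould_center in the frame of board between -0.068 and -0.034 m and y of mould_center in the frame of board between -0.018 and 0.018 m and angle between the y axis of mould_center and the y axis of board, either way round below 0.2 rad and height (world z) of mould_center below 0.025 m and y of jar_center in the frame of board between 0.083 and 0.145 m and x of jar_center in the frame of board between -0.08 and -0.015 m and height (world z) of jar_center below 0.037 m and y of tongs_center in the frame of board between -0.135 and -0.077 m and x of tongs_center in the frame of board between -0.05 and 0.05 m and angle between the x axis of tongs_center and the x axis of board, either way round below 0.22 rad and y of board in the frame of tongs_center above 0 m and height (world z) of tongs_center below 0.011 m); the robot touches nothing.
It fails at once if the larger crucible, the brass weight or the round tin is moved by more than 25 mm (distance of any of crucible_large_center, weight_center, round_tin_center from where it was at the start of the episode above 0.025 m).
It also fails if it takes over 122 s, if anything falls off the work surface, if the arm or the gripper's body presses on something with over 40 N, if the wrist force passes 120 N, or if a joint passes its speed limit or range.

## Working session

There is one attempt and no reset: what is moved stays moved. The work goes in short steps, Python scripts to look and compute and a tool call to move; the robot and the scene stay as the last step left them, time stands still between calls to the robot, and variables do not carry over. Pictures are saved under pics/ and viewed, about 12 in all and at most 16, crops included, and the job is handed in when it is done.

Besides the shell and the picture viewer there is one more tool, called after "Call:" as name(argument=value, ...) on one line, values as JSON. apply_moves: Moves the arm, as the interface text tells. Its arguments: {"type":"object","properties":{"jaw":{"type":"array"},"translation":{"type":"array"},"angular":{"type":"array"},"newtons":{"type":"number"}},"required":["jaw","translation","angular"]}

```bash
mkdir -p pics
cat > h.py <<'E'
import numpy as np, cv2, json
from workcell import observe, cams, workorder, bot
def grab(n,f):
    d=cams.grab_frame(n); np.savez('pics/'+f+'.npz',**{k:np.array(v) for k,v in d.items()})
    cv2.imwrite('pics/'+f+'.png',d['pixels'][:,:,::-1]); return d
def load(f): return dict(np.load('pics/'+f+'.npz'))
def crop(f,r,s,o):
    x0,y0,x1,y1=r; im=cv2.imread('pics/'+f+'.png')[y0:y1,x0:x1]
    im=cv2.resize(im,None,fx=s,fy=s,interpolation=cv2.INTER_CUBIC)
    for x in range((x0+19)//20*20,x1,20): cv2.putText(im,str(x),(int((x-x0)*s),10),0,.35,(0,0,255)); cv2.line(im,(int((x-x0)*s),12),(int((x-x0)*s),18),(0,0,255))
    for y in range((y0+19)//20*20,y1,20): cv2.putText(im,str(y),(0,int((y-y0)*s)),0,.35,(0,0,255)); 
    cv2.imwrite('pics/'+o+'.png',im)
def px2w(d,uv,z):
    p=cv2.undistortPoints(np.array(uv,float).reshape(-1,1,2),d['mtx'],d['distortion']).reshape(-1,2)
    r=np.c_[p,np.ones(len(p))]@d['R']; c=-d['R'].T@d['t']
    return c+r*((np.array(z)-c[2])/r[:,2])[:,None]
def w2px(d,X): return cv2.projectPoints(np.array(X,float).reshape(-1,1,3),cv2.Rodrigues(d['R'])[0],d['t'],d['mtx'],d['distortion'])[0].reshape(-1,2)
E
python3 - <<'E'
from h import *
for n in('scene','side'):
    d=grab(n,n+'0'); print(n,-d['R'].T@d['t'],d['R'][2])
a=np.hstack([cv2.imread('pics/scene0.png')]); 
s=observe(); print(s['clock'],s['position'],s['tool_rot'],s['grip_width'],s['force'],bot.nose_length)
crop('scene0',(0,0,560,420),1.4,'s0')
crop('side0',(0,0,560,420),1.4,'d0')
E
```

```text
scene [0.07788346 0.02587645 0.97354715] [ 0.45946192 -0.18989254 -0.86766097]
side [ 0.16062791 -0.29821954  0.7839362 ] [ 0.489636    0.15772222 -0.85754317]
0.1 [0.24605286 0.57419864 0.21419877] [-1.57177479e+00 -8.26179426e-05 -4.04797784e-01] 0.08544087696711121 [-0.34465633 -0.27937224 -1.75783285] 0.019
```

View pics/s0.png

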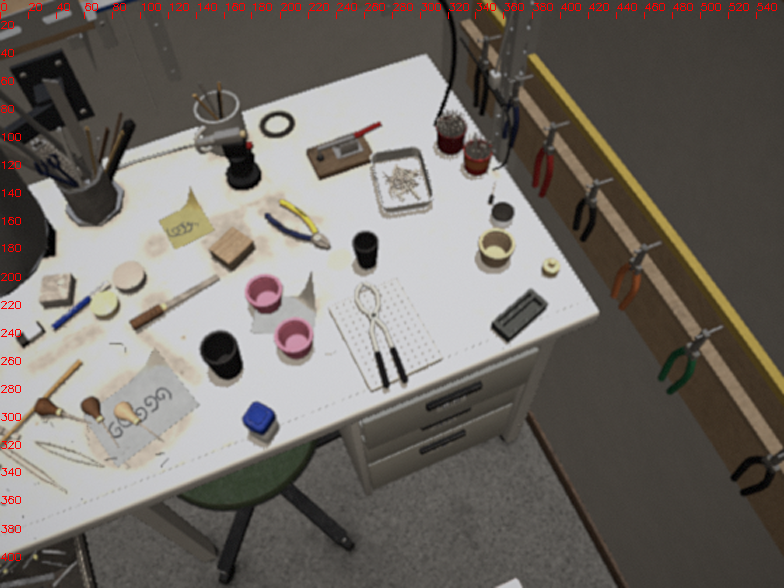

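View pics/d0.png

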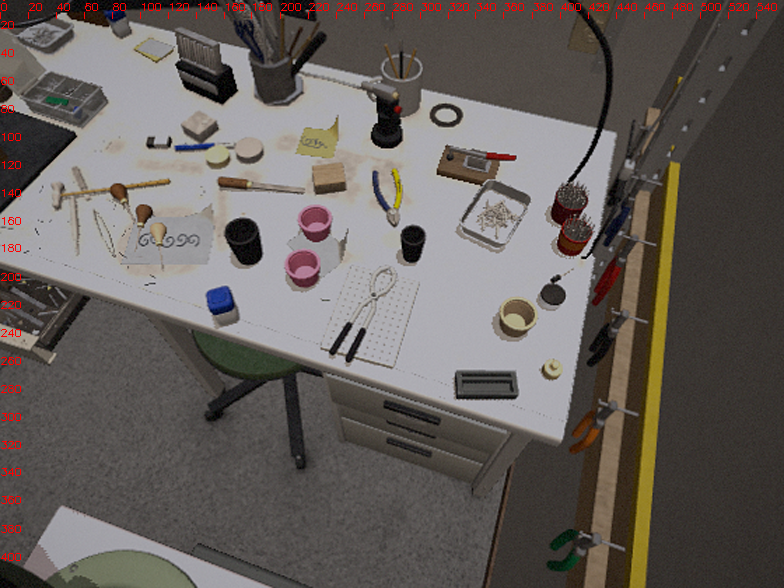

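The scene view shows the board at about (275,238), tongs on it, small crucible (262,178), stand (354,176), mould (371,225), jar (186,298), and the pink decoys. I'll take enlarged crops to measure.

Run:
```python
from h import *
crop('scene0',(135,140,405,325),2.95,'s1')
crop('side0',(140,140,410,300),2.95,'d1')
```

```text
(no output)
```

View pics/s1.png

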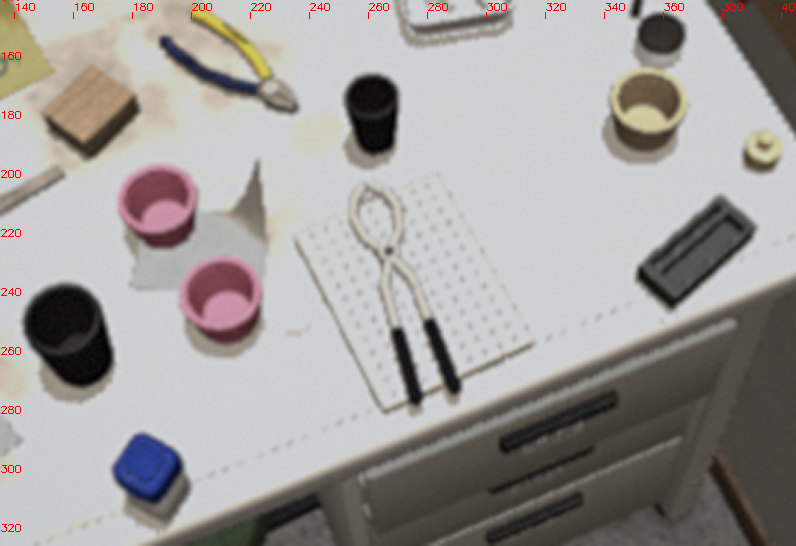

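View pics/d1.png

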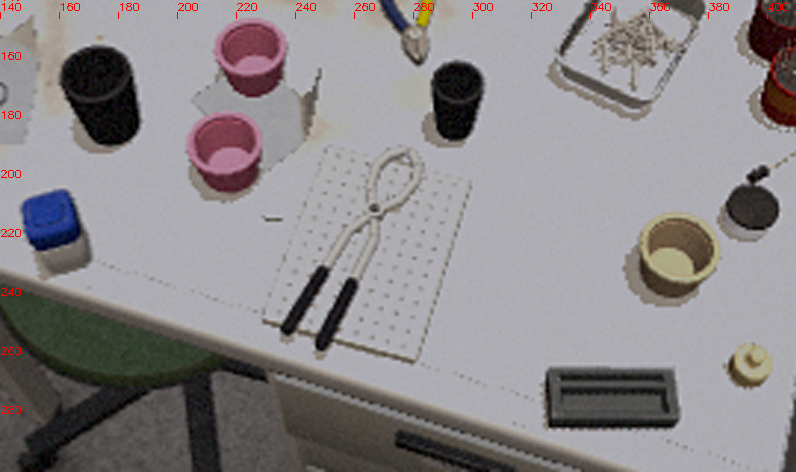

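The crops give all corners clearly. Now compute positions from both views at known heights.

```bash
cat > m.py <<'E'
from h import *
S=load('scene0');D=load('side0')
pts={'bFL':((295,238),(323,146),.01),'bFR':((438,175),(470,182),.01),'bNR':((533,343),(415,361),.01),'bNL':((385,411),(263,321),.01),
'small':((372,95),(457,82),.062),'stand':((648,101),(679,247),.042),
'mL':((638,267),(547,368),.022),'mFar':((721,197),(672,368),.022),'mR':((755,228),(678,415),.022),'jar':((147,460),(50,211),.064),
'rivet':((388,251),(375,210),.02),'h1':((416,402),(288,331),.016),'h2':((455,391),(321,347),.016),'tip':((372,184),(405,150),.016),
'large':((66,318),(98,74),.07),'weight':((763,148),(752,362),.02),'tin':((661,35),(752,205),.023)}
o={}
for k,(a,b,z) in pts.items():
    pa=px2w(S,[135+a[0]/2.95,140+a[1]/2.95],[z])[0]; pb=px2w(D,[140+b[0]/2.95,140+b[1]/2.95],[z])[0]
    o[k]=(pa+pb)/2; print(k,pa[:2].round(4),pb[:2].round(4),'mean',o[k].round(4))
print('sides',*(round(np.linalg.norm(o[a]-o[b]),4) for a,b in (('bFL','bFR'),('bNL','bNR'),('bFL','bNL'),('bFR','bNR'),('mL','mFar'),('mFar','mR'))))
c=sum(o[k] for k in('bFL','bFR','bNR','bNL'))/4
v=o['bFL']+o['bFR']-o['bNR']-o['bNL']; w=o['bFL']+o['bNL']-o['bFR']-o['bNR']
print('board',c,np.degrees(np.arctan2(v[1],v[0])),np.degrees(np.arctan2(-w[0],w[1])))
hm=(o['h1']+o['h2'])/2; t=o['tip']-hm; print('tongs',(o['tip']+hm)/2,np.linalg.norm(t),np.degrees(np.arctan2(t[1],t[0])))
m=o['mFar']-o['mL']; print('mould c',(o['mL']+o['mR'])/2, np.degrees(np.arctan2(m[1],m[0])))
E
python3 m.py
```

```text
bFL [ 0.6255 -0.0796] [ 0.6289 -0.0773] mean [ 0.6272 -0.0784  0.01  ]
bFR [ 0.6323 -0.1992] [ 0.6344 -0.1995] mean [ 0.6333 -0.1994  0.01  ]
bNR [ 0.4746 -0.2045] [ 0.4757 -0.2061] mean [ 0.4751 -0.2053  0.01  ]
bNL [ 0.4695 -0.0873] [ 0.4698 -0.0901] mean [ 0.4697 -0.0887  0.01  ]
small [ 0.6871 -0.1704] [ 0.6871 -0.1699] mean [ 0.6871 -0.1701  0.062 ]
stand [ 0.609  -0.3643] [ 0.6104 -0.3653] mean [ 0.6097 -0.3648  0.042 ]
mL [ 0.4934 -0.2976] [ 0.4958 -0.298 ] mean [ 0.4946 -0.2978  0.022 ]
mFar [ 0.5207 -0.382 ] [ 0.5244 -0.3821] mean [ 0.5225 -0.382   0.022 ]
mR [ 0.4868 -0.3921] [ 0.4912 -0.3931] mean [ 0.489  -0.3926  0.022 ]
jar [0.4787 0.0752] [0.4799 0.0738] mean [0.4793 0.0745 0.064 ]
rivet [ 0.5815 -0.1371] [ 0.5804 -0.1389] mean [ 0.5809 -0.138   0.02  ]
h1 [ 0.4645 -0.109 ] [ 0.4659 -0.1119] mean [ 0.4652 -0.1105  0.016 ]
h2 [ 0.461  -0.1373] [ 0.4618 -0.1391] mean [ 0.4614 -0.1382  0.016 ]
tip [ 0.642  -0.1491] [ 0.6428 -0.1424] mean [ 0.6424 -0.1457  0.016 ]
large [0.5973 0.0939] [0.599  0.0931] mean [0.5981 0.0935 0.07  ]
weight [ 0.5467 -0.4339] [ 0.5483 -0.4354] mean [ 0.5475 -0.4347  0.02  ]
tin [ 0.6723 -0.4118] [ 0.6764 -0.4128] mean [ 0.6744 -0.4123  0.023 ]
sides 0.1211 0.1167 0.1579 0.1583 0.0887 0.0351
board [ 0.55132835 -0.14295517  0.01      ] 2.92839501472664 2.79906686647762
tongs [ 0.55283286 -0.13501739  0.016     ] 0.18040580794707128 -6.8086200678762285
mould c [ 0.49181626 -0.34520296  0.022     ] -71.67353877810847
```

Both views agree within ~3 mm, and the sizes match (board 158×119, mould 89×35, tongs 180). Board centre is (0.551,−0.143) at yaw 2.9°. I'm drawing the arm in and coming round to the tongs.

Call:
apply_moves(jaw=[1, 1, 1, 1, 1], translation=[[-0.02, -0.045, 0], [-0.04, -0.09, 0], [-0.061, -0.135, 0], [-0.02, -0.165, 0], [0.02, -0.195, 0]], angular=[[0, 0, 0], [0, 0, 0], [0, 0, 0], [0, 0, 0], [0, 0, 0]], newtons=40)

```text
clock: 0.6
position: [0.2652, 0.3789, 0.2151]
tool_rot: [-1.57, 0.0, -0.401]
force: [2.6, 0.9, 0.1]
grip_width: 0.0854
```

Call:
apply_moves(jaw=[1, 1, 0.6, 0.4, 0.2], translation=[[0.037, -0.034, 0], [0.072, -0.07, 0], [0.105, -0.107, 0], [0.135, -0.147, 0], [0.16, -0.19, 0]], angular=[[0, 0, 4], [0, 0, 8], [0, 0, 12], [0, 0, 16], [0, 0, 16.4]])

```text
clock: 1.1
position: [0.4267, 0.1882, 0.2146]
tool_rot: [-1.571, -0.0, -0.116]
force: [-0.4, 0.6, 0.0]
grip_width: 0.0513
```

Call:
apply_moves(jaw=[0.2, 0.2, 0.2, 0.2, 0.2], translation=[[0.02, -0.045, 0], [0.04, -0.09, 0], [0.06, -0.135, 0], [0.08, -0.18, 0], [0.1, -0.225, 0]], angular=[[0, 0, 0], [0, 0, 0], [0, 0, 0], [0, 0, 0], [0, 0, 0]])

```text
clock: 1.6
position: [0.5259, -0.037, 0.2146]
tool_rot: [-1.571, 0.0, -0.118]
force: [1.0, 1.5, 0.4]
grip_width: 0.0514
```

Call:
apply_moves(jaw=[0.2, 0.2, 0.2, 0.2, 0.2], translation=[[0.013, -0.045, 0], [0.026, -0.09, 0], [0.026, -0.098, -0.045], [0.026, -0.098, -0.09], [0.026, -0.098, -0.11]], angular=[[0, 0, 0], [0, 0, 0], [0, 0, 0], [0, 0, 0], [0, 0, 0]])

```text
clock: 2.1
position: [0.5496, -0.1332, 0.101]
tool_rot: [-1.571, 0.004, -0.119]
force: [0.2, 0.1, -0.6]
grip_width: 0.0512
```

Run:
```python
from h import *
s=observe(); print(s['position'],s['tool_rot'],s['qpos'],s['grip_width'],s['force'])
d=grab('wrist','w1'); crop('w1',(0,0,560,420),1.4,'w1c')
for n,p in (('tc',(.553,-.135,.0155)),('rivet',(.581,-.138,.02)),('tip',(.642,-.146,.016))): print(n,w2px(d,p)*1.4)
```

```text
[ 0.54955086 -0.13316123  0.10102067] [-1.57072134  0.00439147 -0.11939429] [ 0.01380045  0.58593094  0.1672281   1.85923321 -0.14119258  0.71223679
  1.71251169] 0.05121683717630984 [ 0.23342944  0.148962   -0.60089306]
tc [[385.85151152 293.9882283 ]]
rivet [[386.40882913 339.45911867]]
tip [[385.31473306 420.6867928 ]]
```

View pics/w1c.png

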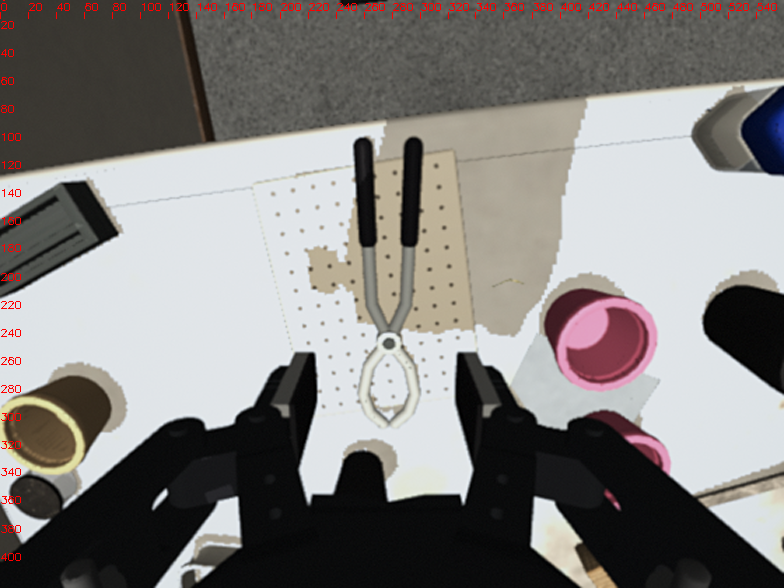

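The wrist view shows the tongs straight between the pads, with the rivet at (388,343) against a predicted (386,339). I'm descending.

Call:
apply_moves(jaw=[0.2, 0.2, 0.2, 0.2, 0.2], translation=[[0, -0.001, -0.03], [0, -0.001, -0.055], [0, -0.001, -0.068], [0, -0.001, -0.072], [0, -0.001, -0.074]], angular=[[0, 0, 0], [0, 0, 0], [0, 0, 0], [0, 0, 0], [0, 0, 0]])

```text
clock: 2.65
position: [0.5519, -0.1341, 0.0312]
tool_rot: [-1.571, -0.0, -0.119]
force: [-1.1, 1.1, 0.8]
grip_width: 0.0511
```

Call:
apply_moves(jaw=[-0.1, -0.3, -0.5, -0.5, -0.5], translation=[[0, 0, 0], [0, 0, 0], [0, 0, 0], [0, 0, 0], [0, 0, 0]], angular=[[0, 0, 0], [0, 0, 0], [0, 0, 0], [0, 0, 0], [0, 0, 0]])

```text
clock: 3.15
position: [0.5516, -0.134, 0.0309]
tool_rot: [-1.571, -0.0, -0.119]
force: [-0.5, -0.2, 0.5]
grip_width: 0.0213
```

The fingers closed above the bars because the open pads sit further back. I'll open slightly and lower until I feel contact.

Call:
apply_moves(jaw=[-0.05, -0.05, -0.05, -0.05, -0.05], translation=[[0, 0, 0], [0, 0, 0], [0, 0, 0], [0, 0, -0.003], [0, 0, -0.005]], angular=[[0, 0, 0], [0, 0, 0], [0, 0, 0], [0, 0, 0], [0, 0, 0]])

```text
clock: 3.65
position: [0.5514, -0.134, 0.0254]
tool_rot: [-1.571, 0.0, -0.119]
force: [0.5, -0.3, -0.1]
grip_width: 0.0406
```

Call:
apply_moves(jaw=[-0.05, -0.05, -0.05], translation=[[0, 0, -0.001], [0, 0, -0.002], [0, 0, -0.002]], angular=[[0, 0, 0], [0, 0, 0], [0, 0, 0]])

```text
clock: 3.95
position: [0.5514, -0.1341, 0.0235]
tool_rot: [-1.571, 0.0, -0.119]
force: [0.2, 0.3, -0.4]
grip_width: 0.0405
```

Call:
apply_moves(jaw=[-0.2, -0.35, -0.5, -0.5], translation=[[0, 0, 0], [0, 0, 0], [0, 0, 0], [0, 0, 0]], angular=[[0, 0, 0], [0, 0, 0], [0, 0, 0], [0, 0, 0]])

```text
clock: 4.35
position: [0.5516, -0.1341, 0.0238]
tool_rot: [-1.571, -0.0, -0.119]
force: [-0.4, -0.2, 0.2]
grip_width: 0.0217
```

Run:
```python
from h import *
d=grab('wrist','w2'); e=grab('side','d2')
crop('w2',(150,130,410,420),1.9,'a'); crop('d2',(190,140,330,290),3.6,'b')
a,b=cv2.imread('pics/a.png'),cv2.imread('pics/b.png'); h=540
im=np.hstack([cv2.resize(x,(397,540)) for x in(a,b)]); cv2.imwrite('pics/w2c.png',im)
```

```text
(no output)
```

View pics/w2c.png

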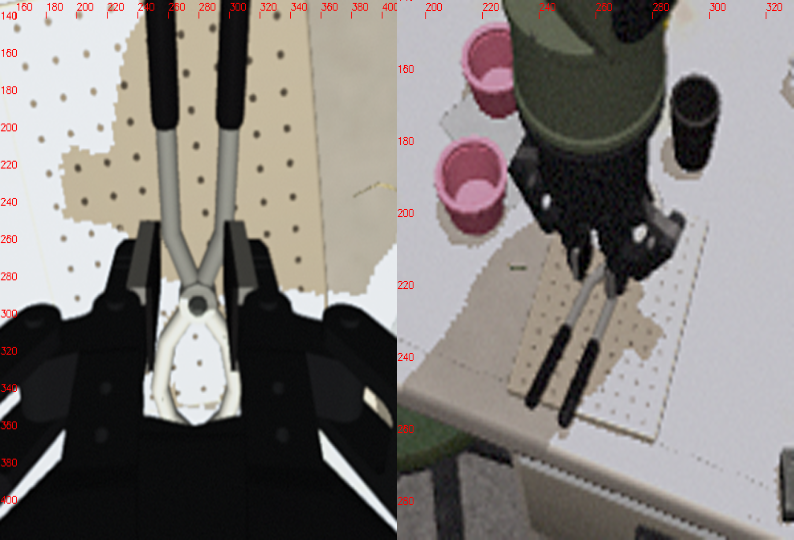

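Run:
```python
from h import *
d=load('w2'); print('cam',-d['R'].T@d['t'],d['R'][2])
s=observe(); p=np.array(s['position']); y=s['tool_rot'][2]; o=np.array([-np.sin(y),np.cos(y),0]); print(s['grip_width'],s['joint_efforts'])
for z in (.005,.012,.02,.03,.04): 
  a=w2px(d,[np.r_[p[:2],z]+o*k for k in(-.0108,.0108,-.015,.015)]); print(z,((a-[150,130])*397/260*[1,540/ (290*397/260)]).round(0).tolist())
for n,q in(('rivet',(.581,-.138,.02)),('tc',(.553,-.135,.0155))): print(n,((w2px(d,q)-[150,130])*[397/260,540/290]).round())
```

```text
cam [ 0.47584743 -0.1265401   0.18276296] [ 0.29796037 -0.03608358 -0.95389601]
0.021476983556370587 [-3.87445180e-04 -9.42220116e+01  7.17025414e+00 -2.25873274e+01
  1.14122502e-02  1.34367245e-03 -5.28295539e-05]
0.005 [[169.0, 198.0], [221.0, 198.0], [159.0, 198.0], [231.0, 198.0]]
0.012 [[168.0, 207.0], [222.0, 207.0], [158.0, 207.0], [232.0, 207.0]]
0.02 [[167.0, 217.0], [223.0, 217.0], [157.0, 217.0], [234.0, 217.0]]
0.03 [[166.0, 231.0], [225.0, 231.0], [155.0, 231.0], [236.0, 231.0]]
0.04 [[165.0, 247.0], [227.0, 247.0], [152.0, 247.0], [239.0, 247.0]]
rivet [[194. 298.]]
tc [[193. 216.]]
```

Run:
```python
from h import *
e=load('d2');d=load('w2')
def ray(d,uv):
    a,b=px2w(d,[uv],[0.])[0],px2w(d,[uv],[.1])[0]; return a,b
for nm,dd,uv in(('side L',e,(253.5,217.8)),('side R',e,(266,222.5)),('wr L',d,(150+158*260/397,130+222*290/540)),('wr R',d,(150+228*260/397,130+222*290/540)),('wr Lback',d,(150+140*260/397,130+222*290/540))):
    a,b=ray(dd,uv); print(nm,*[(z,(a+(b-a)*z/.1)[:2].round(4)) for z in(.01,.02,.03,.04,.05)])
```

```text
side L (0.01, array([ 0.5594, -0.1132])) (0.02, array([ 0.5543, -0.1156])) (0.03, array([ 0.5491, -0.118 ])) (0.04, array([ 0.544 , -0.1204])) (0.05, array([ 0.5388, -0.1228]))
side R (0.01, array([ 0.5571, -0.1442])) (0.02, array([ 0.552 , -0.1462])) (0.03, array([ 0.5468, -0.1482])) (0.04, array([ 0.5417, -0.1502])) (0.05, array([ 0.5366, -0.1522]))
wr L (0.01, array([ 0.5562, -0.1501])) (0.02, array([ 0.5516, -0.1487])) (0.03, array([ 0.5469, -0.1473])) (0.04, array([ 0.5423, -0.146 ])) (0.05, array([ 0.5376, -0.1446]))
wr R (0.01, array([ 0.5596, -0.1214])) (0.02, array([ 0.5548, -0.1217])) (0.03, array([ 0.5499, -0.122 ])) (0.04, array([ 0.5451, -0.1223])) (0.05, array([ 0.5402, -0.1226]))
wr Lback (0.01, array([ 0.5553, -0.1574])) (0.02, array([ 0.5507, -0.1556])) (0.03, array([ 0.5461, -0.1539])) (0.04, array([ 0.5415, -0.1521])) (0.05, array([ 0.5369, -0.1503]))
```

Tips look well above the bars. I'll open and step down, watching the force.

Call:
apply_moves(jaw=[0, 0, 0, 0, 0], translation=[[0, 0, 0], [0, 0, 0], [0, 0, 0], [0, 0, -0.003], [0, 0, -0.005]], angular=[[0, 0, 0], [0, 0, 0], [0, 0, 0], [0, 0, 0], [0, 0, 0]])

```text
clock: 4.95
position: [0.5514, -0.134, 0.0184]
tool_rot: [-1.571, 0.0, -0.119]
force: [-0.0, 0.2, -0.7]
grip_width: 0.0425
```

Call:
apply_moves(jaw=[0, 0], translation=[[0, 0, -0.003], [0, 0, -0.003]], angular=[[0, 0, 0], [0, 0, 0]])

```text
clock: 5.15
position: [0.5512, -0.134, 0.0152]
tool_rot: [-1.571, 0.001, -0.119]
force: [-0.4, -0.0, -0.6]
grip_width: 0.0424
```

Call:
apply_moves(jaw=[0, 0], translation=[[0, 0, -0.003], [0, 0, -0.003]], angular=[[0, 0, 0], [0, 0, 0]])

```text
clock: 5.35
position: [0.5514, -0.134, 0.0123]
tool_rot: [-1.571, 0.0, -0.119]
force: [-0.0, 0.1, 0.9]
grip_width: 0.0428
```

Call:
apply_moves(jaw=[-0.2, -0.4, -0.5, -0.5], translation=[[0, 0, 0], [0, 0, 0], [0, 0, 0], [0, 0, 0]], angular=[[0, 0, 0], [0, 0, 0], [0, 0, 0], [0, 0, 0]])

```text
clock: 5.75
position: [0.5516, -0.134, 0.0128]
tool_rot: [-1.571, -0.0, -0.119]
force: [-0.1, -0.5, -0.9]
grip_width: 0.0209
```

Run:
```python
from h import *
d=grab('wrist','w3'); e=grab('side','d3')
crop('w3',(180,170,380,390),2,'a'); crop('d3',(225,175,305,265),5,'b')
a,b=cv2.imread('pics/a.png'),cv2.imread('pics/b.png')
im=np.hstack([cv2.resize(x,(400,450)) for x in(a,b)]); cv2.imwrite('pics/w3c.png',im)
```

```text
(no output)
```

View pics/w3c.png

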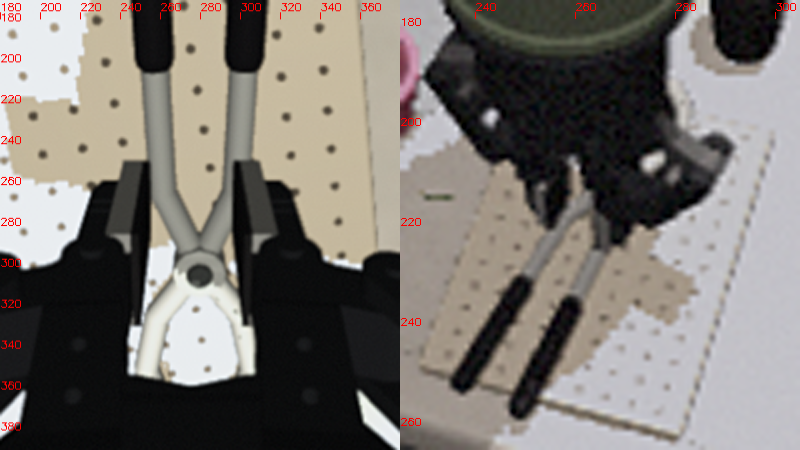

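Call:
apply_moves(jaw=[0, 0, 0, 0, 0], translation=[[0, 0, 0], [0, 0, 0], [0, 0, 0], [0, 0, -0.002], [0, 0, -0.004]], angular=[[0, 0, 0], [0, 0, 0], [0, 0, 0], [0, 0, 0], [0, 0, 0]])

```text
clock: 6.35
position: [0.5515, -0.134, 0.0085]
tool_rot: [-1.571, 0.0, -0.119]
force: [-1.2, 0.2, -0.3]
grip_width: 0.0424
```

Call:
apply_moves(jaw=[0, 0], translation=[[0, 0, -0.003], [0, 0, -0.003]], angular=[[0, 0, 0], [0, 0, 0]])

```text
clock: 6.55
position: [0.5513, -0.134, 0.0052]
tool_rot: [-1.571, 0.001, -0.119]
force: [0.1, 0.1, -1.0]
grip_width: 0.0429
```

Call:
apply_moves(jaw=[0, 0], translation=[[0, 0, -0.003], [0, 0, -0.003]], angular=[[0, 0, 0], [0, 0, 0]])

```text
clock: 6.75
position: [0.5513, -0.134, 0.0023]
tool_rot: [-1.571, 0.0, -0.119]
force: [-0.2, -0.2, -0.0]
grip_width: 0.0427
```

Call:
apply_moves(jaw=[0, 0], translation=[[0, 0, -0.003], [0, 0, -0.003]], angular=[[0, 0, 0], [0, 0, 0]])

```text
clock: 6.95
position: [0.5513, -0.134, -0.0006]
tool_rot: [-1.571, 0.0, -0.119]
force: [0.2, -0.2, -0.4]
grip_width: 0.0427
```

Call:
apply_moves(jaw=[-0.2, -0.4, -0.5, -0.5], translation=[[0, 0, 0], [0, 0, 0], [0, 0, 0], [0, 0, 0]], angular=[[0, 0, 0], [0, 0, 0], [0, 0, 0], [0, 0, 0]])

```text
clock: 7.35
position: [0.5516, -0.134, 0.0001]
tool_rot: [-1.571, -0.0, -0.119]
force: [-2.0, 1.7, 7.5]
grip_width: 0.0258
```

Contact is felt at last: the real fingertips are about 18 mm above the reported TCP, contrary to the text. I'll open, lower 5 mm and close again.

Call:
apply_moves(jaw=[0, 0, 0, 0, 0], translation=[[0, 0, 0], [0, 0, 0], [0, 0, -0.002], [0, 0, -0.004], [0, 0, -0.005]], angular=[[0, 0, 0], [0, 0, 0], [0, 0, 0], [0, 0, 0], [0, 0, 0]])

```text
clock: 7.85
position: [0.5514, -0.134, -0.0057]
tool_rot: [-1.571, 0.0, -0.119]
force: [0.0, 0.5, -0.6]
grip_width: 0.0429
```

Call:
apply_moves(jaw=[-0.2, -0.4, -0.6, -0.6, -0.6], translation=[[0, 0, 0], [0, 0, 0], [0, 0, 0], [0, 0, 0], [0, 0, 0]], angular=[[0, 0, 0], [0, 0, 0], [0, 0, 0], [0, 0, 0], [0, 0, 0]])

```text
clock: 8.35
position: [0.5515, -0.134, -0.0052]
tool_rot: [-1.571, 0.0, -0.119]
force: [-2.4, 0.9, 5.9]
grip_width: 0.0274
```

Call:
apply_moves(jaw=[0, 0, 0, 0, 0], translation=[[0, 0, 0], [0, 0, 0], [0, 0, -0.002], [0, 0, -0.004], [0, 0, -0.004]], angular=[[0, 0, 0], [0, 0, 0], [0, 0, 0], [0, 0, 0], [0, 0, 0]])

```text
clock: 8.85
position: [0.5517, -0.1341, -0.0085]
tool_rot: [-1.571, -0.0, -0.119]
force: [-5.8, 2.0, 24.8]
grip_width: 0.0426
```

Call:
apply_moves(jaw=[-0.2, -0.4, -0.6, -0.8, -0.8], translation=[[0, 0, 0], [0, 0, 0], [0, 0, 0], [0, 0, 0], [0, 0, 0]], angular=[[0, 0, 0], [0, 0, 0], [0, 0, 0], [0, 0, 0], [0, 0, 0]])

```text
clock: 9.35
position: [0.5533, -0.1345, -0.007]
tool_rot: [-1.571, -0.004, -0.119]
force: [-7.0, 1.9, 48.2]
grip_width: 0.0281
```

The tips touched the board and the tongs are gripped at 28 mm. Lifting.

Call:
apply_moves(jaw=[-0.8, -0.8, -0.8, -0.8], translation=[[0, 0, 0.005], [0, 0, 0.02], [0, 0, 0.04], [0, 0, 0.045]], angular=[[0, 0, 0], [0, 0, 0], [0, 0, 0], [0, 0, 0]], newtons=60)

```text
clock: 9.75
position: [0.5523, -0.1343, 0.0377]
tool_rot: [-1.571, -0.002, -0.119]
force: [0.4, -0.5, -1.2]
grip_width: 0.027
```

Run:
```python
from h import *
print(observe()['grip_width'])
d=grab('wrist','w4'); e=grab('side','d4')
crop('w4',(150,80,410,360),2,'a'); crop('d4',(200,160,320,290),4,'b')
a,b=cv2.imread('pics/a.png'),cv2.imread('pics/b.png')
im=np.hstack([cv2.resize(x,(400,440)) for x in(a,b)]); cv2.imwrite('pics/w4c.png',im)
```

```text
0.027038515251858478
```

View pics/w4c.png

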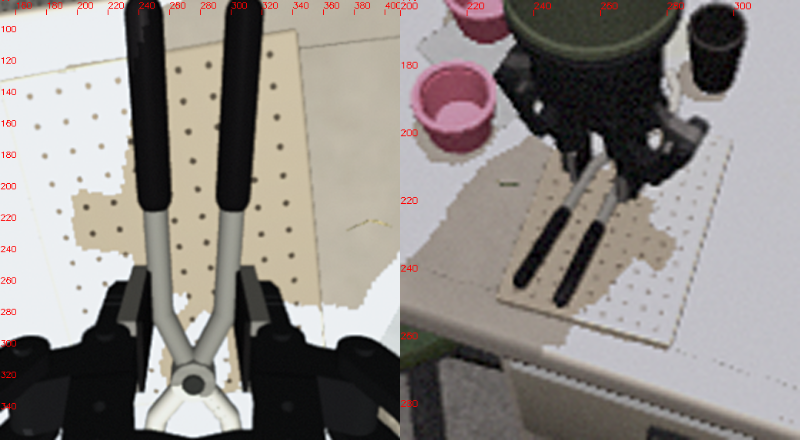

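Tongs are held level. I'm carrying them to the right of the board and turning +9.7°.

Call:
apply_moves(jaw=[-0.8, -0.8, -0.8, -0.8, -0.8], translation=[[0.001, -0.03, 0.005], [0.002, -0.06, 0.005], [0.003, -0.09, 0.005], [0.004, -0.114, 0], [0.004, -0.114, -0.02]], angular=[[0, 0, 3], [0, 0, 6], [0, 0, 9], [0, 0, 9.7], [0, 0, 9.7]])

```text
clock: 10.35
position: [0.5555, -0.2526, 0.0161]
tool_rot: [-1.573, -0.002, 0.047]
force: [-0.2, 0.9, -3.0]
grip_width: 0.0273
```

Call:
apply_moves(jaw=[-0.8, -0.8, -0.8, -0.8], translation=[[0, 0, -0.015], [0, 0, -0.025], [0, 0, -0.029], [0, 0, -0.03]], angular=[[0, 0, 0], [0, 0, 0], [0, 0, 0], [0, 0, 0]])

```text
clock: 10.75
position: [0.5554, -0.2474, -0.0148]
tool_rot: [-1.57, 0.001, 0.052]
force: [-0.1, -0.3, -1.7]
grip_width: 0.0267
```

Call:
apply_moves(jaw=[-0.8, -0.8, -0.8], translation=[[0, 0, -0.001], [0, 0, -0.002], [0, 0, -0.002]], angular=[[0, 0, 0], [0, 0, 0], [0, 0, 0]])

```text
clock: 11.05
position: [0.5558, -0.248, -0.016]
tool_rot: [-1.571, -0.001, 0.051]
force: [0.3, 0.0, -2.1]
grip_width: 0.0268
```

Call:
apply_moves(jaw=[-0.1, -0.1, -0.1, -0.1, -0.1], translation=[[0, 0, 0], [0, 0, 0], [0, 0, 0], [0, 0, 0.03], [0, 0, 0.07]], angular=[[0, 0, 0], [0, 0, 0], [0, 0, 0], [0, 0, 0], [0, 0, 0]])

```text
clock: 11.55
position: [0.5543, -0.2476, 0.053]
tool_rot: [-1.57, 0.003, 0.051]
force: [0.2, -0.2, 0.1]
grip_width: 0.0384
```

Released. On to the mould: turn −74.6° and approach from above.

Call:
apply_moves(jaw=[0.4, 0.4, 0.4, 0.4, 0.4], translation=[[-0.013, -0.019, 0], [-0.026, -0.038, 0], [-0.038, -0.057, 0], [-0.051, -0.076, 0], [-0.063, -0.096, 0]], angular=[[0, 0, -8.5], [0, 0, -17], [0, 0, -25.5], [0, 0, -34], [0, 0, -42.5]])

```text
clock: 12.05
position: [0.492, -0.3447, 0.0539]
tool_rot: [-1.571, -0.0, -0.697]
force: [0.5, -0.0, 0.7]
grip_width: 0.0596
```

Call:
apply_moves(jaw=[0.4, 0.4, 0.4, 0.4, 0.4], translation=[[0, 0, 0], [0, 0, 0], [0, 0, 0], [0, 0, -0.005], [0, 0, -0.01]], angular=[[0, 0, -8.5], [0, 0, -17], [0, 0, -25.5], [0, 0, -32.1], [0, 0, -32.1]])

```text
clock: 12.55
position: [0.4927, -0.3439, 0.0435]
tool_rot: [-1.571, -0.0, -1.253]
force: [-0.1, 0.0, 0.2]
grip_width: 0.0599
```

Run:
```python
from h import *
s=observe(); print(s['position'],s['tool_rot'],s['qpos'])
d=grab('wrist','w5'); e=grab('scene','s5')
crop('w5',(60,30,500,390),1,'a'); crop('s5',(220,150,420,300),2,'b')
a,b=cv2.imread('pics/a.png'),cv2.imread('pics/b.png')
im=np.hstack([cv2.resize(a,(400,327)),cv2.resize(b,(400,327))]); cv2.imwrite('pics/w5c.png',im)
y=np.radians(108.3);ly=np.array([np.cos(y),np.sin(y),0]);lx=np.array([ly[1],-ly[0],0]);c=np.array([.4918,-.345,.022])
q=w2px(d,[c+lx*.019*a+ly*.045*b for a,b in((1,1),(1,-1),(-1,-1),(-1,1))]); print(((q-[60,30])*400/440).round())
```

```text
[ 0.49272409 -0.34385334  0.04351242] [-1.57095293e+00 -3.00205141e-04 -1.25294476e+00] [ 0.23374502  0.75692978  0.41297721  1.8023476  -0.45467986  0.67749453
  1.22384382]
[[223. 123.]
 [219. 240.]
 [169. 240.]
 [165. 123.]]
```

View pics/w5c.png

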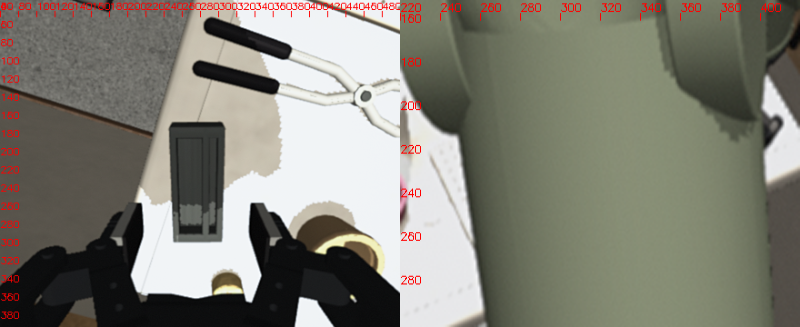

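The wrist view shows the mould centred between the open pads, with corners within ~2 mm of the prediction. Descend and grip.

Call:
apply_moves(jaw=[0.4, 0.4, 0.4, 0.4, 0.4], translation=[[0, 0, -0.025], [0, 0, -0.045], [0, 0, -0.053], [0, 0, -0.055], [0, 0, -0.055]], angular=[[0, 0, 0], [0, 0, 0], [0, 0, 0], [0, 0, 0], [0, 0, 0]])

```text
clock: 13.15
position: [0.4926, -0.3444, -0.0108]
tool_rot: [-1.571, -0.0, -1.251]
force: [-0.5, 0.7, 0.7]
grip_width: 0.0595
```

Call:
apply_moves(jaw=[0, -0.4, -0.4, -0.4, -0.4], translation=[[0, 0, 0], [0, 0, 0], [0, 0, 0], [0, 0, 0], [0, 0, 0]], angular=[[0, 0, 0], [0, 0, 0], [0, 0, 0], [0, 0, 0], [0, 0, 0]])

```text
clock: 13.65
position: [0.493, -0.3444, -0.0102]
tool_rot: [-1.57, -0.001, -1.251]
force: [-1.3, 1.4, 9.1]
grip_width: 0.0366
```

Call:
apply_moves(jaw=[-0.4, -0.4, -0.4, -0.4, -0.4], translation=[[0, 0, 0.02], [0, 0, 0.045], [0.001, 0.03, 0.05], [0.002, 0.065, 0.05], [0.004, 0.1, 0.05]], angular=[[0, 0, 0], [0, 0, 0], [0, 0, -5], [0, 0, -10], [0, 0, -15.4]])

```text
clock: 14.15
position: [0.4966, -0.2431, 0.0395]
tool_rot: [-1.57, -0.0, -1.524]
force: [1.3, 0.5, -2.8]
grip_width: 0.0365
```

Call:
apply_moves(jaw=[-0.4, -0.4, -0.4, -0.4, -0.4], translation=[[0.001, 0.035, 0], [0.002, 0.07, 0], [0.003, 0.099, 0], [0.003, 0.099, -0.02], [0.003, 0.099, -0.03]], angular=[[0, 0, 0], [0, 0, 0], [0, 0, 0], [0, 0, 0], [0, 0, 0]])

```text
clock: 14.65
position: [0.4997, -0.1439, 0.0082]
tool_rot: [-1.571, 0.0, -1.518]
force: [-0.5, -0.6, -2.1]
grip_width: 0.0364
```

Call:
apply_moves(jaw=[-0.4, -0.4, -0.4, -0.4], translation=[[0, 0, -0.005], [0, 0, -0.008], [0, 0, -0.009], [0, 0, -0.009]], angular=[[0, 0, 0], [0, 0, 0], [0, 0, 0], [0, 0, 0]])

```text
clock: 15.05
position: [0.4995, -0.1457, 0.0]
tool_rot: [-1.571, -0.0, -1.521]
force: [0.1, -0.0, -1.8]
grip_width: 0.0363
```

Call:
apply_moves(jaw=[-0.4, 0.3, 0.3, 0.3, 0.3], translation=[[0, 0, -0.001], [0, 0, -0.001], [0, 0, -0.001], [0, 0, 0.03], [0, 0, 0.065]], angular=[[0, 0, 0], [0, 0, 0], [0, 0, 0], [0, 0, 0], [0, 0, 0]])

```text
clock: 15.55
position: [0.4988, -0.1452, 0.065]
tool_rot: [-1.573, 0.0, -1.521]
force: [0.7, -0.2, 0.4]
grip_width: 0.0558
```

Call:
apply_moves(jaw=[0.5, 0.7, 1, 1, 1], translation=[[0.02, -0.04, 0], [0.04, -0.08, 0], [0.06, -0.12, 0], [0.08, -0.16, 0], [0.1, -0.2, 0]], angular=[[0, 0, 8.5], [0, 0, 17], [0, 0, 25.5], [0, 0, 34], [0, 0, 42.5]])

```text
clock: 16.05
position: [0.6001, -0.3469, 0.065]
tool_rot: [-1.571, -0.0, -0.773]
force: [0.6, 0.3, -0.8]
grip_width: 0.0857
```

Call:
apply_moves(jaw=[1, 1, 1, 1, 1], translation=[[0.005, -0.01, 0], [0.01, -0.019, 0], [0.01, -0.019, 0], [0.01, -0.019, 0], [0.01, -0.019, 0]], angular=[[0, 0, 8.5], [0, 0, 17], [0, 0, 25.5], [0, 0, 34], [0, 0, 42.5]])

```text
clock: 16.55
position: [0.6094, -0.3643, 0.0647]
tool_rot: [-1.571, 0.0, -0.031]
force: [0.6, -0.4, -0.3]
grip_width: 0.0856
```

Run:
```python
from h import *
s=observe(); print(s['clock'],s['position'],s['tool_rot'],s['qpos'],s['grip_width'])
d=grab('wrist','w6'); e=grab('side','d6')
crop('w6',(60,0,500,420),1,'a'); crop('d6',(180,130,340,283),2,'b')
a,b=cv2.imread('pics/a.png'),cv2.imread('pics/b.png')
im=np.hstack([cv2.resize(a,(400,382)),cv2.resize(b,(400,382))]); cv2.imwrite('pics/w6c.png',im)
t=np.linspace(0,2*np.pi,9)[:-1]
q=w2px(d,[[.6097+.03*np.cos(x),-.365+.03*np.sin(x),.042] for x in t]); print(((q-[60,0])*400/440).round())
```

```text
16.55 [ 0.60939695 -0.36428535  0.06467492] [-1.57097983e+00  1.03093730e-04 -3.07974056e-02] [ 0.37523095  0.8264778   0.13607849  1.46179716 -0.13151769  0.86225168
  2.09359687] 0.08561860272652029
[[198. 250.]
 [227. 239.]
 [239. 212.]
 [227. 184.]
 [196. 173.]
 [166. 186.]
 [155. 215.]
 [169. 241.]]
```

View pics/w6c.png

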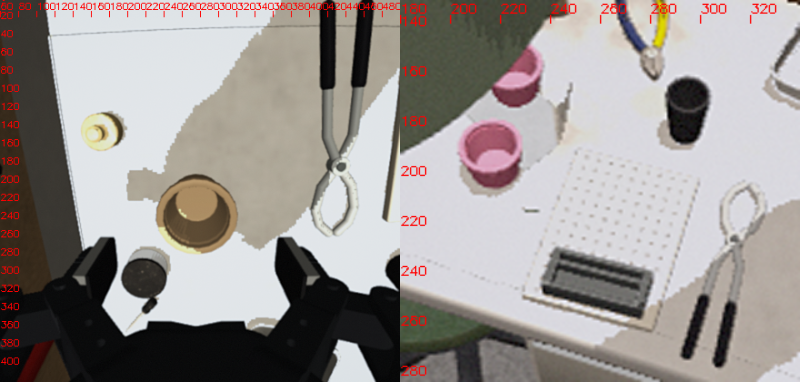

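The stand rim matches the prediction, the tongs and mould are well placed, and the tin and weight clear the fingers. Descend over the stand.

Call:
apply_moves(jaw=[1, 1, 1, 1], translation=[[0, 0, -0.03], [0, 0, -0.053], [0, 0, -0.063], [0, 0, -0.063]], angular=[[0, 0, 0], [0, 0, 0], [0, 0, 0], [0, 0, 0]])

```text
clock: 17.05
position: [0.6088, -0.3637, 0.0005]
tool_rot: [-1.57, 0.002, -0.039]
force: [-0.0, 0.1, -0.4]
grip_width: 0.0858
```

Call:
apply_moves(jaw=[0.6, 0.3, 0.3, 0.3, 0.3], translation=[[0, 0, 0], [0, 0, 0], [0, 0, 0], [0, 0, 0], [0, 0, 0]], angular=[[0, 0, 0], [0, 0, 0], [0, 0, 0], [0, 0, 0], [0, 0, 0]], newtons=40)

```text
clock: 17.55
position: [0.6103, -0.3644, 0.0037]
tool_rot: [-1.572, -0.002, -0.037]
force: [-3.5, 2.3, 11.0]
grip_width: 0.0573
```

Call:
apply_moves(jaw=[0.2, 0.2, 0.2, 0.2, 0.2], translation=[[0, 0, 0.02], [0, 0, 0.045], [-0.003, 0.035, 0.05], [-0.006, 0.07, 0.05], [-0.009, 0.11, 0.05]], angular=[[0, 0, 0], [0, 0, 0], [0, 0, 0], [0, 0, 0], [0, 0, 0]])

```text
clock: 18.05
position: [0.6006, -0.2538, 0.053]
tool_rot: [-1.572, -0.002, -0.038]
force: [-0.0, 0.2, -2.5]
grip_width: 0.057
```

Call:
apply_moves(jaw=[0.2, 0.2, 0.2, 0.2, 0.2], translation=[[-0.003, 0.04, 0], [-0.006, 0.08, 0], [-0.009, 0.113, 0], [-0.009, 0.113, -0.015], [-0.009, 0.113, -0.03]], angular=[[0, 0, 0], [0, 0, 0], [0, 0, 0], [0, 0, 0], [0, 0, 0]])

```text
clock: 18.55
position: [0.5924, -0.1405, 0.0222]
tool_rot: [-1.571, -0.002, -0.035]
force: [0.2, -0.5, -1.4]
grip_width: 0.0573
```

Call:
apply_moves(jaw=[0.2, 0.2, 0.2], translation=[[-0.001, 0, -0.005], [-0.001, 0, -0.007], [-0.001, 0, -0.007]], angular=[[0, 0, 0], [0, 0, 0], [0, 0, 0]])

```text
clock: 18.85
position: [0.5903, -0.1421, 0.0146]
tool_rot: [-1.571, 0.0, -0.038]
force: [0.4, -0.1, -1.7]
grip_width: 0.0571
```

Call:
apply_moves(jaw=[0.2, 0.2], translation=[[0, 0, -0.002], [0, 0, -0.002]], angular=[[0, 0, 0], [0, 0, 0]])

```text
clock: 19.05
position: [0.5909, -0.1418, 0.0137]
tool_rot: [-1.571, -0.001, -0.037]
force: [-4.9, -1.3, 10.4]
grip_width: 0.057
```

Contact with the board. Release, lift and go to the small crucible.

Call:
apply_moves(jaw=[0.9, 0.9, 0.9, 0.9, 0.9], translation=[[0, 0, 0], [0, 0, 0], [0, 0, 0], [0, 0, 0.035], [0, 0, 0.07]], angular=[[0, 0, 0], [0, 0, 0], [0, 0, 0], [0, 0, 0], [0, 0, 0]])

```text
clock: 19.55
position: [0.5899, -0.141, 0.0829]
tool_rot: [-1.571, 0.002, -0.037]
force: [0.7, -0.0, 1.2]
grip_width: 0.0813
```

Call:
apply_moves(jaw=[0.6, 0.6, 0.6, 0.6], translation=[[0.04, -0.012, 0], [0.08, -0.024, 0], [0.096, -0.029, 0], [0.096, -0.029, 0]], angular=[[0, 0, 0], [0, 0, 0], [0, 0, 0], [0, 0, 0]])

```text
clock: 19.95
position: [0.688, -0.1707, 0.0821]
tool_rot: [-1.571, -0.001, -0.037]
force: [-1.2, -0.3, -0.4]
grip_width: 0.0685
```

Run:
```python
from h import *
s=observe(); print(s['clock'],s['position'],s['tool_rot'],s['qpos'],s['grip_width'])
d=grab('wrist','w7'); e=grab('side','d7')
crop('w7',(60,0,500,420),1,'a'); crop('d7',(190,160,330,283),2,'b')
a,b=cv2.imread('pics/a.png'),cv2.imread('pics/b.png')
im=np.hstack([cv2.resize(a,(400,382)),cv2.resize(b,(400,351))[:,:] if 0 else cv2.resize(b,(400,382))]); cv2.imwrite('pics/w7c.png',im)
t=np.linspace(0,2*np.pi,5)[:-1]
for c,r,z in(((.687,-.170),.021,.062),((.591,-.1415),.03,.052)):
  for cam,o,k in((d,[60,0],400/440),(e,[190,160],400/140)):
    print(((w2px(cam,[[c[0]+r*np.cos(x),c[1]+r*np.sin(x),z] for x in t])-o)*[k,382/(420 if o[0]==60 else 123)]).round().tolist())
```

```text
19.95 [ 0.6880366  -0.17066571  0.08213679] [-1.57118754e+00 -6.56962729e-04 -3.66773079e-02] [ 0.06356229  0.80536485  0.16298629  1.45943178 -0.1509697   0.88835829
  1.80669628] 0.06845990392711025
[[200.0, 240.0], [229.0, 212.0], [198.0, 185.0], [169.0, 214.0]]
[[307.0, 3.0], [275.0, 17.0], [292.0, 46.0], [325.0, 32.0]]
[[238.0, 115.0], [285.0, 65.0], [238.0, 15.0], [191.0, 68.0]]
[[240.0, 92.0], [191.0, 114.0], [215.0, 159.0], [264.0, 137.0]]
```

View pics/w7c.png

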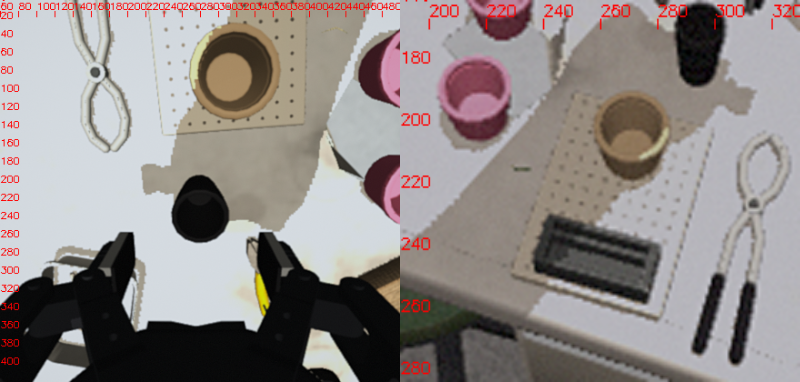

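The crucible matches its prediction. In both views the stand sits some 3 mm from where I commanded it, so I'll refine that after grasping the crucible.

Call:
apply_moves(jaw=[0.6, 0.6, 0.6, 0.6], translation=[[-0.001, 0, -0.025], [-0.001, 0, -0.048], [-0.001, 0, -0.057], [-0.001, 0, -0.057]], angular=[[0, 0, 0], [0, 0, 0], [0, 0, 0], [0, 0, 0]])

```text
clock: 20.45
position: [0.6844, -0.1697, 0.0248]
tool_rot: [-1.57, 0.002, -0.036]
force: [0.6, 0.1, -0.5]
grip_width: 0.0685
```

Call:
apply_moves(jaw=[0.2, -0.2, -0.4, -0.4, -0.4], translation=[[0, 0, 0], [0, 0, 0], [0, 0, 0], [0, 0, 0], [0, 0, 0]], angular=[[0, 0, 0], [0, 0, 0], [0, 0, 0], [0, 0, 0], [0, 0, 0]], newtons=30)

```text
clock: 20.95
position: [0.6864, -0.1701, 0.0272]
tool_rot: [-1.571, -0.002, -0.037]
force: [-0.1, 0.7, 6.0]
grip_width: 0.0409
```

Run:
```python
from h import *
crop('w7',(180,0,400,150),3.6,'a'); crop('d7',(235,165,315,220),7,'b')
a,b=cv2.imread('pics/a.png'),cv2.imread('pics/b.png'); 
im=np.zeros((595,792,3),np.uint8); im[:300,:440]=cv2.resize(a,(440,300)); im[:385,:][:,:1]=0
b=cv2.resize(b,(350,240)); im[300:540,:350]=b
b=cv2.imread('pics/b.png'); a=cv2.imread('pics/a.png')
a=cv2.resize(a,(440,300),interpolation=cv2.INTER_AREA); b=cv2.resize(b,(436,300))
cv2.imwrite('pics/w8c.png',np.vstack([a,np.pad(b,((0,0),(0,4),(0,0)))]))
```

```text
(no output)
```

View pics/w8c.png

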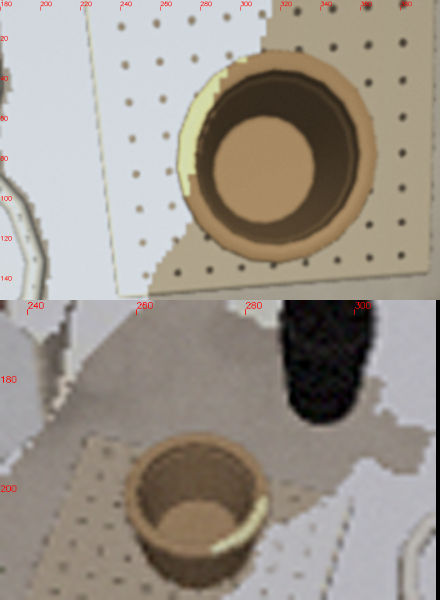

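Run:
```python
from h import *
print(px2w(load('w7'),[(318.7,78)],[.052]),px2w(load('d7'),[(271,200.8)],[.052]))
print(px2w(load('w7'),[(60+200.5*1.1,214.5*1.1)],[.062]))
```

```text
[[ 0.59346809 -0.14345651  0.052     ]] [[ 0.59071549 -0.14488913  0.052     ]]
[[ 0.68816522 -0.16893495  0.062     ]]
```

Stand measured at (0.592,−0.144) (two views agree within 3 mm), so the required relative shift is (−0.095, +0.026). Lift and carry.

Call:
apply_moves(jaw=[-0.4, -0.4, -0.4, -0.4, -0.4], translation=[[0, 0, 0.03], [0, 0, 0.065], [0, 0, 0.07], [-0.03, 0.008, 0.07], [-0.07, 0.019, 0.07]], angular=[[0, 0, 0], [0, 0, 0], [0, 0, 0], [0, 0, 0], [0, 0, 0]])

```text
clock: 21.45
position: [0.6155, -0.1511, 0.096]
tool_rot: [-1.571, -0.002, -0.037]
force: [0.3, 0.2, -1.5]
grip_width: 0.0411
```

Call:
apply_moves(jaw=[-0.4, -0.4, -0.4, -0.4], translation=[[-0.025, 0.007, 0], [-0.025, 0.007, 0], [-0.025, 0.007, -0.008], [-0.025, 0.007, -0.012]], angular=[[0, 0, 0], [0, 0, 0], [0, 0, 0], [0, 0, 0]])

```text
clock: 21.85
position: [0.5911, -0.1441, 0.083]
tool_rot: [-1.571, -0.0, -0.036]
force: [-0.5, 0.9, -0.9]
grip_width: 0.0408
```

Run:
```python
from h import *
s=observe(); print(s['clock'],s['position'],s['tool_rot'],s['grip_width'])
d=grab('wrist','w9'); e=grab('side','d9')
crop('w9',(180,120,400,320),2,'a'); crop('d9',(225,150,325,240),4,'b')
a,b=cv2.imread('pics/a.png'),cv2.imread('pics/b.png')
cv2.imwrite('pics/w9c.png',np.hstack([a,cv2.resize(b,(400,360))[:, :] if 0 else np.pad(cv2.resize(b,(360,324)),((0,76),(0,0),(0,0)))]))
```

```text
21.85 [ 0.59108401 -0.14408177  0.08303687] [-1.57083546e+00 -3.74358729e-04 -3.64469349e-02] 0.04075753427691978
```

View pics/w9c.png

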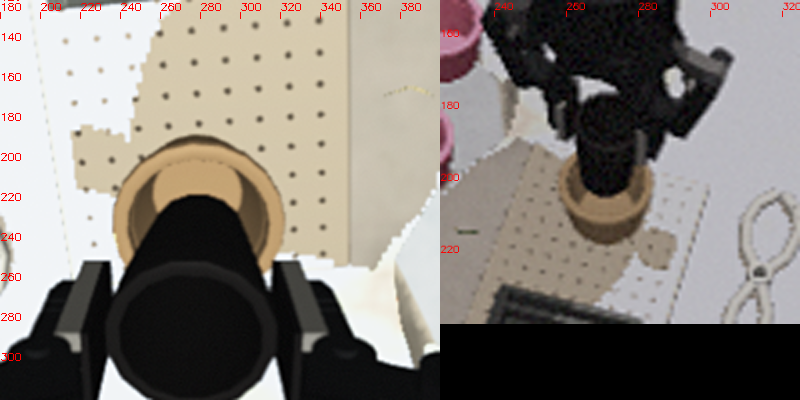

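Run:
```python
from h import *
d=load('w9');e=load('d9');t=np.linspace(0,2*np.pi,73)
def ext(cam,c,r,z,o,k):
    q=(w2px(cam,[[c[0]+r*np.cos(x),c[1]+r*np.sin(x),z] for x in t])-o)*k
    return q.min(0).round(1),q.max(0).round(1)
for cam,o,k,n in((d,[180,120],2,'w'),(e,[225,150],3.6,'s')):
    for nm,c,r,z in(('rim',(.592,-.144),.03,.052),('mouth',(.592,-.144),.024,.052),('foot',(.592,-.144),.0155,.056),('ctop',(.592,-.144),.021,.118)): print(n,nm,*ext(cam,c,r,z,o,k))
```

```text
w rim [107.5 135.6] [284.3 300. ]
w mouth [125.2 153.4] [266.6 284.9]
w foot [149.4 181.9] [242.5 268.2]
w ctop [108.8 245.6] [287.2 401. ]
s rim [116.1 140.2] [213.7 222.9]
s mouth [125.9 148.2] [203.9 214.4]
s foot [139.5 156.1] [190.2 199. ]
s ctop [127.5  90.1] [200.6 150.4]
```

Run:
```python
from h import *
im=load('w9')['pixels'].astype(int)
print('col280 rows180-262 R',im[180:262,280,0].tolist())
for r in(215,222,230): print(r,'R cols 230-330',im[r,230:330,0].tolist())
```

```text
col280 rows180-262 R [174, 130, 134, 176, 210, 218, 209, 152, 81, 66, 80, 108, 159, 204, 212, 206, 199, 193, 188, 181, 184, 195, 197, 196, 197, 196, 196, 196, 196, 196, 196, 196, 197, 196, 197, 202, 189, 84, 4, 7, 10, 11, 11, 12, 10, 12, 13, 12, 11, 11, 12, 12, 10, 10, 10, 11, 12, 11, 14, 13, 11, 12, 11, 13, 11, 15, 12, 10, 13, 13, 22, 35, 37, 34, 32, 30, 30, 27, 19, 16, 16, 12]
215 R cols 230-330 [208, 209, 210, 210, 211, 203, 178, 154, 151, 145, 157, 189, 197, 198, 196, 193, 193, 184, 154, 110, 84, 76, 79, 81, 79, 87, 132, 186, 195, 197, 197, 197, 197, 196, 197, 196, 197, 197, 197, 197, 198, 198, 199, 201, 202, 203, 203, 203, 203, 203, 202, 202, 203, 202, 201, 199, 199, 198, 198, 198, 196, 197, 197, 197, 197, 197, 197, 198, 198, 194, 169, 111, 81, 79, 80, 78, 75, 83, 112, 153, 182, 192, 194, 194, 196, 197, 193, 178, 161, 177, 207, 213, 212, 211, 211, 211, 211, 211, 211, 211]
222 R cols 230-330 [241, 241, 241, 242, 243, 238, 205, 162, 180, 195, 195, 196, 195, 194, 185, 153, 107, 90, 84, 83, 85, 86, 88, 88, 89, 89, 101, 145, 187, 200, 202, 198, 176, 116, 48, 10, 4, 9, 10, 9, 8, 14, 11, 11, 10, 11, 12, 12, 11, 10, 11, 12, 13, 11, 10, 13, 12, 11, 12, 11, 7, 6, 15, 60, 129, 184, 199, 201, 197, 174, 124, 90, 87, 87, 85, 84, 83, 83, 81, 83, 89, 95, 105, 157, 188, 193, 194, 194, 196, 191, 179, 181, 207, 212, 196, 159, 132, 152, 191, 210]
230 R cols 230-330 [241, 241, 241, 242, 243, 236, 187, 183, 193, 195, 196, 196, 193, 171, 112, 98, 105, 93, 89, 90, 92, 93, 93, 96, 97, 97, 78, 38, 12, 7, 10, 12, 10, 11, 10, 12, 11, 11, 13, 12, 13, 13, 12, 13, 10, 13, 11, 13, 12, 10, 12, 11, 11, 10, 13, 13, 10, 9, 11, 15, 9, 11, 11, 12, 10, 14, 11, 11, 10, 18, 51, 86, 95, 94, 92, 91, 90, 89, 87, 87, 89, 100, 103, 95, 132, 182, 195, 194, 195, 194, 192, 182, 182, 206, 211, 210, 211, 210, 209, 210]
```

Profiles from this picture show the crucible's foot aligned in y (centres 278.6 vs 279 px) but about 4 mm too far in x. I'll shift −3.5 mm and lower.

Call:
apply_moves(jaw=[-0.4, -0.4, -0.4, -0.4, -0.4], translation=[[-0.0035, 0, 0], [-0.0035, 0, -0.01], [-0.0035, 0, -0.022], [-0.0035, 0, -0.032], [-0.0035, 0, -0.034]], angular=[[0, 0, 0], [0, 0, 0], [0, 0, 0], [0, 0, 0], [0, 0, 0]])

```text
clock: 22.45
position: [0.5865, -0.1439, 0.048]
tool_rot: [-1.571, 0.002, -0.036]
force: [1.7, 0.4, -0.9]
grip_width: 0.0411
```

Call:
apply_moves(jaw=[-0.4, -0.4], translation=[[0, 0, -0.003], [0, 0, -0.003]], angular=[[0, 0, 0], [0, 0, 0]])

```text
clock: 22.65
position: [0.587, -0.1441, 0.0464]
tool_rot: [-1.571, 0.0, -0.037]
force: [0.2, 0.1, -1.2]
grip_width: 0.041
```

Call:
apply_moves(jaw=[-0.4, -0.4], translation=[[0, 0, -0.002], [0, 0, -0.002]], angular=[[0, 0, 0], [0, 0, 0]])

```text
clock: 22.85
position: [0.5871, -0.1441, 0.0448]
tool_rot: [-1.571, -0.0, -0.037]
force: [1.4, -0.0, -0.4]
grip_width: 0.041
```

Call:
apply_moves(jaw=[-0.4, -0.4], translation=[[0, 0, -0.001], [0, 0, -0.001]], angular=[[0, 0, 0], [0, 0, 0]])

```text
clock: 23.05
position: [0.5871, -0.144, 0.0438]
tool_rot: [-1.571, -0.0, -0.036]
force: [1.8, 0.9, -0.3]
grip_width: 0.041
```

Call:
apply_moves(jaw=[-0.4, -0.4], translation=[[0, 0, -0.001], [0, 0, -0.001]], angular=[[0, 0, 0], [0, 0, 0]])

```text
clock: 23.25
position: [0.5876, -0.144, 0.0431]
tool_rot: [-1.571, -0.001, -0.036]
force: [1.7, 1.2, 6.9]
grip_width: 0.0413
```

Bottomed at z=0.0431, exactly the expected floor (0.0272+0.016). Release and head for the jar, looking on the way.

Call:
apply_moves(jaw=[0.2, 0.4, 0.4, 0.4, 0.4], translation=[[0, 0, 0], [0, 0, 0], [0, 0, 0], [0, 0, 0.03], [0, 0, 0.065]], angular=[[0, 0, 0], [0, 0, 0], [0, 0, 0], [0, 0, 0], [0, 0, 0]])

```text
clock: 23.75
position: [0.586, -0.1439, 0.1073]
tool_rot: [-1.571, 0.003, -0.037]
force: [0.1, 0.2, 0.7]
grip_width: 0.0597
```

Call:
apply_moves(jaw=[0.6, 0.8, 0.8, 0.8, 0.8], translation=[[-0.02, 0.04, 0], [-0.04, 0.08, 0], [-0.06, 0.12, 0], [-0.08, 0.16, 0], [-0.1, 0.2, 0]], angular=[[0, 0, 0], [0, 0, 0], [0, 0, 0], [0, 0, 0], [0, 0, 0]])

```text
clock: 24.25
position: [0.486, 0.0573, 0.1078]
tool_rot: [-1.571, -0.0, -0.037]
force: [1.4, 1.1, -1.0]
grip_width: 0.0763
```

Run:
```python
from h import *
s=observe(); print(s['clock'],s['position'],s['tool_rot'],s['qpos'],s['grip_width'])
d=grab('wrist','w10'); e=grab('side','d10')
crop('w10',(80,0,480,420),1,'a'); crop('d10',(200,150,340,290),2.8,'b')
a,b=cv2.imread('pics/a.png'),cv2.imread('pics/b.png')
cv2.imwrite('pics/w10c.png',np.hstack([a,np.pad(b,((0,28),(0,0),(0,0)))]))
S=load('scene0')
q=px2w(S,[[135+x/2.95,140+y/2.95] for x,y in((142,434),(181,462),(152,500),(113,467))],[.064]*4); v=np.diff(q[:,:2],axis=0); print(q.mean(0),np.degrees(np.arctan2(v[:,1],v[:,0])))
print(w2px(d,[(.479,.0745,.064)])-[80,0])
```

```text
24.25 [0.48595593 0.0572644  0.1077745 ] [-1.57070967e+00 -7.39311950e-05 -3.68259792e-02] [-0.37012522  0.47600046  0.17216294  2.05364489 -0.13520801  0.62222945
  1.42727385] 0.07631132935429165
[0.47503792 0.07651436 0.064     ] [-149.08113919  123.51782161   27.27137159]
[[221.50847914 212.95407087]]
```

View pics/w10c.png

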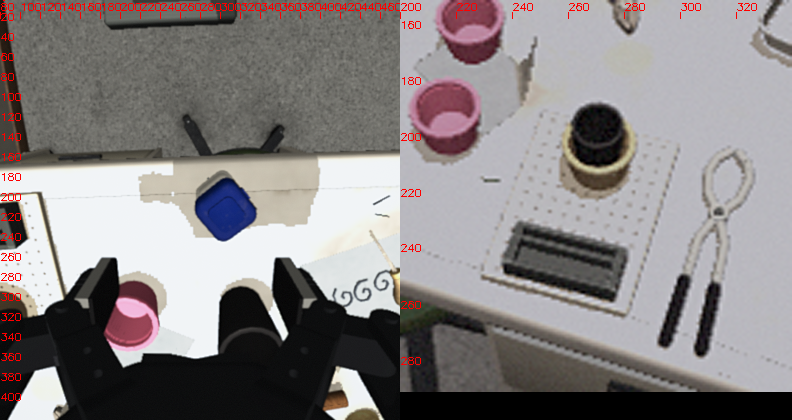

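The crucible stands upright in the stand, and the mould and tongs lie right. Now measure the jar's corners from the wrist view: (195,211), (233,179), (257,209), (222,240) in the crop.

Run:
```python
from h import *
d=load('w10'); q=px2w(d,np.array([(195,211),(233,179),(257,209),(222,240)])+[80,0],[.064]*4); v=np.diff(q[:,:2],axis=0)
print(q.round(4),q.mean(0),np.degrees(np.arctan2(v[:,1],v[:,0])),np.linalg.norm(v,axis=1))
S=load('scene0'); print('pink',px2w(S,[(135+222/2.95,140+280/2.95)],[.042]))
```

```text
[[0.4769 0.0557 0.064 ]
 [0.4547 0.0827 0.064 ]
 [0.477  0.0997 0.064 ]
 [0.4999 0.0747 0.064 ]] [0.47710289 0.07818336 0.064     ] [129.46978857  37.40537975 -47.50657508] [0.03486961 0.02804694 0.03395902]
pink [[ 0.59661549 -0.01605565  0.042     ]]
```

Call:
apply_moves(jaw=[0.9, 0.9, 0.9, 0.9, 0.9], translation=[[-0.004, 0.01, 0], [-0.008, 0.02, 0], [-0.008, 0.02, 0], [-0.008, 0.02, 0], [-0.008, 0.02, 0]], angular=[[0, 0, -8.5], [0, 0, -17], [0, 0, -25.5], [0, 0, -34], [0, 0, -42.5]])

```text
clock: 24.85
position: [0.4791, 0.0758, 0.1077]
tool_rot: [-1.571, -0.0, -0.784]
force: [-0.0, -0.0, -0.0]
grip_width: 0.081
```

Call:
apply_moves(jaw=[0.9, 0.9, 0.9, 0.9, 0.9], translation=[[0, 0, 0], [0, 0, -0.005], [0, 0, -0.04], [0, 0, -0.075], [0, 0, -0.095]], angular=[[0, 0, -8.5], [0, 0, -9.5], [0, 0, -9.5], [0, 0, -9.5], [0, 0, -9.5]])

```text
clock: 25.35
position: [0.4781, 0.0758, 0.0103]
tool_rot: [-1.573, 0.001, -0.94]
force: [0.7, 0.2, 0.6]
grip_width: 0.081
```

Call:
apply_moves(jaw=[0.5, 0.1, -0.2, -0.2, -0.2], translation=[[0, 0, 0], [0, 0, 0], [0, 0, 0], [0, 0, 0], [0, 0, 0]], angular=[[0, 0, 0], [0, 0, 0], [0, 0, 0], [0, 0, 0], [0, 0, 0]])

```text
clock: 25.85
position: [0.4798, 0.0762, 0.0137]
tool_rot: [-1.569, -0.001, -0.944]
force: [-0.7, -1.2, 9.9]
grip_width: 0.0364
```

Grip width 36 mm is too small for a 45 mm jar, so I'll look.

Run:
```python
from h import *
print(observe()['grip_width'])
d=grab('wrist','w11'); e=grab('side','d11')
crop('w11',(130,60,430,420),1.33,'a'); crop('d11',(130,150,270,290),2.8,'b')
a,b=cv2.imread('pics/a.png'),cv2.imread('pics/b.png')
h=max(a.shape[0],b.shape[0]); cv2.imwrite('pics/w11c.png',np.hstack([np.pad(x,((0,h-x.shape[0]),(0,0),(0,0))) for x in(a,b)]))
```

```text
0.03636957235567058
```

View pics/w11c.png

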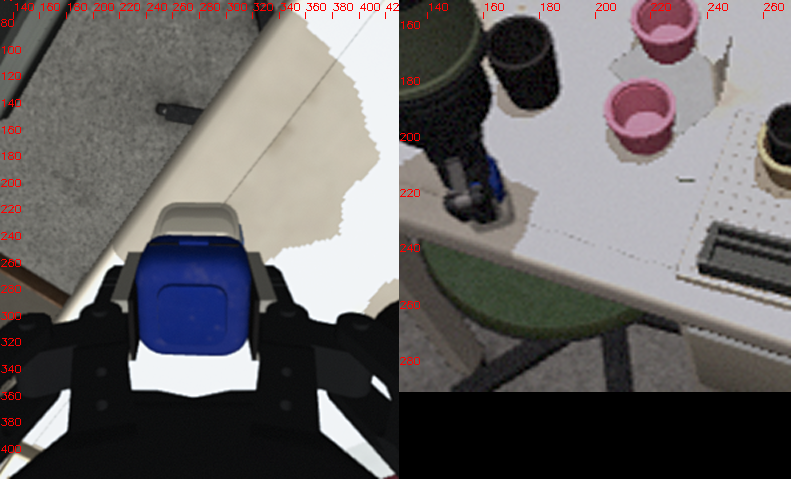

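The jar is squarely held and upright. Carry it to the left of the board.

Call:
apply_moves(jaw=[-0.2, -0.2, -0.2, -0.2, -0.2], translation=[[0, 0, 0.02], [0, 0, 0.035], [0.005, -0.035, 0.035], [0.01, -0.07, 0.035], [0.015, -0.107, 0.035]], angular=[[0, 0, 0], [0, 0, 0], [0, 0, 0], [0, 0, 0], [0, 0, 0]])

```text
clock: 26.45
position: [0.4944, -0.0316, 0.0484]
tool_rot: [-1.57, -0.0, -0.942]
force: [0.2, -0.5, -0.2]
grip_width: 0.0363
```

Call:
apply_moves(jaw=[-0.2, -0.2, -0.2, -0.2, -0.2], translation=[[0, 0, -0.015], [0, 0, -0.028], [0, 0, -0.033], [0, 0, -0.033], [0, 0, -0.034]], angular=[[0, 0, 0], [0, 0, 0], [0, 0, 0], [0, 0, 0], [0, 0, 0]])

```text
clock: 26.95
position: [0.494, -0.0303, 0.0138]
tool_rot: [-1.571, 0.0, -0.943]
force: [-0.5, -0.3, -1.2]
grip_width: 0.0362
```

Call:
apply_moves(jaw=[-0.2, -0.2, 0.6, 0.6, 0.6], translation=[[0, 0, -0.001], [0, 0, -0.001], [0, 0, -0.001], [0, 0, -0.001], [0, 0, 0.01]], angular=[[0, 0, 0], [0, 0, 0], [0, 0, 0], [0, 0, 0], [0, 0, 0]])

```text
clock: 27.45
position: [0.4933, -0.0309, 0.0233]
tool_rot: [-1.572, 0.001, -0.944]
force: [0.7, 0.5, 0.9]
grip_width: 0.0682
```

Call:
apply_moves(jaw=[0.6, 0.6, 0.6, 0.6, 0.6], translation=[[0, 0, 0.045], [0, 0, 0.09], [0, 0, 0.13], [-0.01, 0.04, 0.13], [-0.02, 0.08, 0.13]], angular=[[0, 0, 0], [0, 0, 0], [0, 0, 0], [0, 0, 0], [0, 0, 0]])

```text
clock: 27.95
position: [0.4743, 0.0495, 0.1556]
tool_rot: [-1.568, -0.001, -0.946]
force: [-0.1, 1.1, -0.8]
grip_width: 0.0685
```

Call:
apply_moves(jaw=[0.6, 0.6, 0.6, 0.6, 0.6], translation=[[-0.02, 0.04, 0], [-0.04, 0.08, 0], [-0.065, 0.12, 0], [-0.09, 0.15, 0], [-0.12, 0.19, 0]], angular=[[0, 0, 0], [0, 0, 0], [0, 0, 0], [0, 0, 0], [0, 0, 0]])

```text
clock: 28.45
position: [0.3531, 0.2394, 0.1544]
tool_rot: [-1.57, 0.0, -0.946]
force: [0.7, 2.0, -0.2]
grip_width: 0.068
```

Run:
```python
from h import *
print(observe()['clock'])
d=grab('scene','s12'); e=grab('side','d12')
crop('s12',(170,150,310,290),2.8,'a'); crop('d12',(170,160,310,300),2.8,'b')
a,b=cv2.imread('pics/a.png'),cv2.imread('pics/b.png')
cv2.imwrite('pics/fin.png',np.hstack([a,b]))
```

```text
28.45
```

View pics/fin.png

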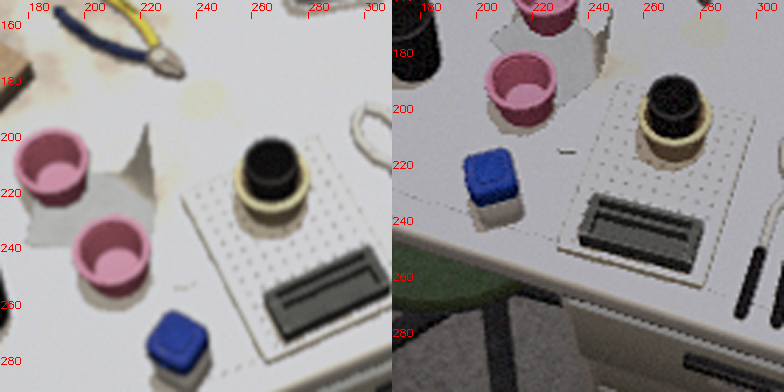

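Everything appears in place. Final numeric check of the board-frame positions.

Run:
```python
from h import *
S,D=load('s12'),load('d12'); c=np.array([.5513,-.143]); t=np.radians(2.9); R=np.array([[np.cos(t),np.sin(t)],[-np.sin(t),np.cos(t)]])
f=lambda cam,o,p,z:(R@(px2w(cam,[(o[0]+p[0]/2.8,o[1]+p[1]/2.8)],[z])[0][:2]-c)).round(4)
so,do,to=(170,150),(170,160),(200,150)
print('jar',f(S,so,(178,335),.064),f(D,do,(101,171),.064))
print('stand',f(S,so,(271,181),.052),f(D,do,(283,118),.052)); print('cruc',f(S,so,(271.5,160),.078),f(D,do,(281,96),.078))
for p in((202,192),(312,222),(302,272),(188,236)): print('mould',f(D,do,p,.032))
for p in((318,211),(263,347),(300,355),(338,150)): print('tongs',f(load('d10'),to,p,.008))
```

```text
jar [-0.0534  0.1146] [-0.0536  0.1114]
stand [ 0.0364 -0.0007] [ 0.036 -0.005]
cruc [ 0.0383 -0.0034] [ 0.0392 -0.0026]
mould [-0.0344  0.0403]
mould [-0.0361 -0.0488]
mould [-0.0781 -0.0526]
mould [-0.0732  0.0387]
tongs [ 0.0291 -0.1066]
tongs [-0.0955 -0.0927]
tongs [-0.0941 -0.121 ]
tongs [ 0.09   -0.1098]
```

```bash
python3 -c "
from h import *
print(workorder.job_done())"
```

```text
the job is handed in; nothing more can be done
None
```

The bench is set out as asked and the job is handed in, at about 28.5 s of the 122 s allowed. The hand-in gave no verdict, so the positions below are my own last camera checks.

| Part | Position in the board's frame (mm) | Result |
|---|---|---|
| Tongs | about (−2, −108), jaws away, about 1–2° off the board's line | in range |
| Mould | about (−55, −5) | in range |
| Clay stand | about (36, −3) | in range |
| Small crucible | about (39, −3), roughly 3 mm off the stand's axis | in range (limit 7 mm) |
| Jar | about (−53, 113), upright | in range |

- **Crucible depth:** it touched bottom in the stand at the height expected for its floor, and it stands upright in the last picture.
- **Bystanders:** I never touched the larger crucible, the brass weight or the round tin. I did not re-measure their positions at the end.

**Things that disagreed:**
- **Fingertip height:** at working openings the fingertips were about 18 mm above the reported TCP, not 19 mm ahead of it as the text says. The first tongs grasps closed on air until I felt down to contact. The push onto the board then read up to 48 N at the wrist, under the 120 N limit.
- **Finger opening:** the reported finger opening was 1–3 mm too small on most parts. It was about 9 mm too small on the jar, though a picture showed the jar held square and upright.

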